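# Shift a spinning lathe's gated speed lever to the blue slot

## Task

Set the bench lathe to its blue speed: push the black-knobbed lever on the green gearbox through its gate until it is fully home at the end of the slot marked by the blue disc, without running it into the slot of another coloured disc on the way, and leave it there. Only push it, gently, with the fingertips or the outside of the fingers: do not pinch the knob, and leave the tin, the bowl and the disc stack where they stand.

Things in the scene. Friction and masses are not known exactly. Their poses are not given: they have to be found in the camera images.
- gearbox: green box, 200 (x) x 250 (y) x 115 mm high, fixed to the bench; origin at the centre of its underside; turned about the vertical by up to 23 degrees. A grey motor reaches out at its -y side to y = -245 mm, a brass bowl on a spindle at its +y side to y = +215 mm; both stay below 125 mm. An aluminium gate plate, 138 (x) x 124 (y) x 6 mm, lies centred on top, its upper face 121 mm above the bench.
- gate_centre (a point): centre of the gate plate, 118 mm above the bench; axes as the box's. The gate is a double H: a channel 16 mm wide along y at x = 0 joins three slots 14 mm wide along x, at y = -30, 0 and +30 mm, which end at x = -33 and +33 mm. The channel ends at the outer slots: a lever pushed to its end is in line with them. Corners are rounded (8 mm). The lever can go only along channel and slots.
- lever: steel lever, 10 mm thick, standing in the gate; origin at its pivot on the box's centre axis, 16 mm above the bench, z up along the lever. Tilts along slots and channel, up to 0.4 rad from upright. Starts anywhere along the middle slot. It stays where it is left; moving it takes 2 to 3 N at the knob. More than 30 N of finger contact on it (a hard shove, or a pinch) counts as rough.
- knob (a point): centre of the lever's black plastic barrel knob (diameter 36 mm at the waist, 46 mm tall), 205 mm up the lever from its pivot; 221 mm above the bench when upright. It moves about 2 times as far as the stem point: about 52 mm either way along a slot, 61 mm either way along the channel. At the gate's walls it yields a little.
- stem (a point): point on the lever's axis 102 mm up from the pivot, in the gate plate. It is at the gate's centre with the lever upright, about 26 mm along x from the channel when home at the end of a slot, and about 30 mm along y from the middle at an end of the channel.
- blue_disc: blue disc, diameter 22 mm, 2 mm thick, fixed on the gate plate beyond the end of an outer slot, in line with it: centre 50 mm along the box's x from the channel and 30 mm along y from the middle, in any of the four corners (the four discs change places). Origin at the centre of its underside. The stem point is about 24 mm from it horizontally when the lever is home in this slot.
- red_disc: red disc like the blue one, at another outer slot
- yellow_disc: yellow disc like the blue one, at another outer slot
- green_disc: green disc like the blue one, at another outer slot
- grease_tin: loose copper-coloured tin, diameter 36, 38 mm tall, standing on the gearbox cover beside the gate; origin at the centre of its underside
- brass_bowl: loose brass bowl standing mouth down on the bench, diameter 84, 60 mm tall; origin at the centre of its underside
- disc_stack: loose stack of steel blanks, one body, diameter 84, 30 mm tall, on the bench; origin at the centre of its underside

How it is judged:
At the end, for the whole second after the job is handed in: The lever rests at the end of the blue disc's slot: its stem point is horizontally within 28 mm of the blue disc's centre (about 24 mm is fully home); tin, bowl and disc stack are within 15 mm of their starting places (horizontal distance between stem and blue_disc below 0.028 m and distance of each of grease_tin, brass_bowl, disc_stack from where it was at the start of the episode below 0.015 m and angular speed of lever below 0.1 rad/s); the robot touches nothing.
It fails at once if the lever is run most of the way into the slot of another coloured disc (stem within 31 mm of that disc) (horizontal distance between stem and red_disc below 0.031 m or horizontal distance between stem and yellow_disc below 0.031 m or horizontal distance between stem and green_disc below 0.031 m).
It fails at once if the knob is pinched or shoved roughly (more than 30 N of finger contact) (contact force between the fingers and lever above 30 N).
It fails at once if the tin, the bowl or the disc stack is pushed, lifted or carried (moved by more than 15 mm) (distance of any of grease_tin, brass_bowl, disc_stack from where it was at the start of the episode above 0.015 m).
It also fails if it takes over 54 s, if anything falls off the work surface, if the arm or the gripper's body presses on something with over 40 N, if the wrist force passes 120 N, or if a joint passes its speed limit or range.

## Robot

A 6-joint arm with a two-finger parallel gripper is mounted at the origin on the work surface. World frame = base frame: x ahead of the robot, y to its left, z up, the work surface at z = 0. Lengths are in m, angles in rad, forces in N, time in s.
With the tool pointing down it reaches from about 0.2 to 0.875 m from the base axis. Payload 3.4 kg.
Tool frame: the origin (TCP) lies midway between the tips of the shut fingers; the grasp point (between the pads) lies 19 mm behind it; z points along the fingers, y is the line along which they close (so a half turn about z gives the same grasp; the last joint's range is limited). The gripper opens to 94 mm and grips with 3 to 60 N. Pads are 16 mm wide; open, the fingers measure 119 mm over their backs; the gripper's body (75 mm by 177 mm) begins 78 mm behind the grasp point.
Start: joints at [1.227, 0.276, 1.505, -0, 1.361, -0.121], TCP at [0.127, 0.561, 0.172] pointing down, gripper open.
Joint ranges: [-2.89, 2.89], [-0.75, 2.08], [0.22, 2.7], [-1.18, 4.32], [0.11, 2.71], [-2.7, 2.7]. Speed limits (rad/s): [2.57, 2.57, 3.14, 3.14, 3.14, 3.14].

## Interface

Orientations are given as a 3x3 rotation matrix whose columns are the frame's x, y, z axes.
In Python, from station import ctrl gives the robot as it stands. The module is installed in compiled form; this text tells all that it offers.
- The arm moves only by the tool apply_moves, never from a script. Its arguments are lists of equal length, an entry for each row: "slide": the shift along the tool's x, y, z in mm, a list of three; "turn": the turn about the tool's z in rad; "fingers": the opening, from -1 (shut) to 1 (fully open). In form: {"slide": [[tx, ty, tz], ...], "turn": [turn, ...], "fingers": [fingers, ...]}. A call has 1 to 20 rows; each row shifts and turns the commanded pose from where the row before left it, along the tool's axes as they then stand; what a row does not reach is not made up. A row lasts 1/8 s, in which the tool goes at most 62.5 mm and 10.7 degrees, less where a joint would pass 70% of its speed; a pose out of reach is approached as far as the arm can. A call with a gripper value outside its range is refused whole. The fingers move at their own pace and stop on an object; "grip_force" is the grip in N (left out, the last holds). Time passes only in rows, so rows that do not move let the fingers close. It gives the time, the measured TCP pose, the force, the opening and the grip force at its end, in the units of the state.
- ctrl.get_state(): the state, without advancing time (a new reading comes with each control period).
- ctrl.capture(name): name is "scene" or "top" or "wrist"; returns the picture (420x560x3 uint8, red, green, blue); there is no depth.
- ctrl.calibration(name): a dict with "intrinsics" (3x3 intrinsics, pixels), "pose" (4x4, takes a point from camera to world coordinates); the wrist camera has in their place "mount" (4x4, takes a point from camera to tool coordinates, whose origin is the TCP and whose axes are the flange's). Camera axes: x right, y up, looking along -z (the intrinsics and any distortion apply to the point x, -y, -z); pixel columns grow to the right and rows downward; lengths in m; the calibration is good to about 2 mm. A picture is of the moment at which its call begins: read the wrist's pose just before it. calibration takes no time and is no camera call.
- ctrl.close_job(): hands the job in; it is judged then, once.
Trained networks look in the newest picture that a camera, given by its name, has taken for a name from the list of things; names that differ only in an ending like _2 or _b are one class to them, and where a whole thing is asked for, a point or a joint stands for the part that bears it (a point fixed in the world has none). Each returns a list of dicts, best first, with "score" (0 to 1); they miss things now and then, are a little off and sometimes report something else, mostly with a low value. They report only what shows in the picture. A call takes as long as a camera call.
- ctrl.trace(target, camera): "mask" (420x560 bool, what is visible of it) and "centre" ([column, row] as shares, 0 to 1, of the picture: columns of its width, rows of its height, amid what is visible of it).
- ctrl.spot_point(target, camera): "centre" ([column, row] as shares, 0 to 1, of the picture: columns of its width, rows of its height: a listed point, or the origin of a listed thing).
The state is a dict: "time_s": time; "joints": joint angles; "qvel": joint speeds; "tau": joint torques, N m; "tcp_pos": TCP position; "ee_rot": TCP orientation; "force": force on the tool from outside, world axes, zero at the start; "torque": the same for the moment, N m; "finger_gap": finger opening in m; "finger_force": force on a finger pad.
Only numpy, scipy, OpenCV 4.12 (cv2) and the standard library are available. Lean on these libraries where they do the work, as an engineer would, in place of code of your own. Each camera call takes 0.05 s, during which the arm holds its last target. There are 200 camera calls.

## Working session

There is one attempt and no reset: what is moved stays moved. The work goes in short steps, Python scripts to look and compute and a tool call to move; the robot and the scene stay as the last step left them, time stands still between calls to the robot, and variables do not carry over. Pictures are saved under pics/ and viewed, at most 10 in all, crops included, and the job is handed in when it is done.

Besides the shell and the picture viewer there is one more tool, called by a JSON object that holds its "method" and its "body". apply_moves: Moves the arm, as the interface text tells. Its arguments: {"type":"object","properties":{"slide":{"type":"array","items":{"type":"array","items":{"type":"number"}}},"turn":{"type":"array","items":{"type":"number"}},"fingers":{"type":"array","items":{"type":"number"}},"grip_force":{"type":"number"}},"required":["slide","turn","fingers"]}

```bash
mkdir -p pics; cat > h.py <<'E'
import numpy as np, cv2
from station import ctrl
def ray(cam,c):
    k=ctrl.calibration(cam);K=np.array(k["intrinsics"]);T=np.array(k["pose"])
    u,v=c[0]*560,c[1]*420
    d=np.linalg.inv(K)@[u,v,1]; d=T[:3,:3]@[d[0],-d[1],-d[2]]
    return T[:3,3],d
def atz(cam,c,z):
    o,d=ray(cam,c); return o+d*(z-o[2])/d[2]
def tri(cs):
    A=0;b=0
    for cam,c in cs:
        o,d=ray(cam,c);d=d/np.linalg.norm(d);P=np.eye(3)-np.outer(d,d);A=A+P;b=b+P@o
    return np.linalg.solve(A,b)
def save(cam,n): cv2.imwrite(f"pics/{n}.png",ctrl.capture(cam)[:,:,::-1])
E
python3 - <<'E'
from h import *
s=ctrl.get_state();print(s["tcp_pos"],s["ee_rot"],s["time_s"])
print(ctrl.calibration("top"))
a=ctrl.capture("top");b=ctrl.capture("scene")
cv2.imwrite("pics/t.png",a[:,:,::-1]);cv2.imwrite("pics/s.png",b[:,:,::-1])
for n,z in [("gate_centre",.118),("knob",.22),("stem",.118),("blue_disc",.121),("red_disc",.121),("yellow_disc",.121),("green_disc",.121),("grease_tin",.115),("brass_bowl",0),("disc_stack",0),("gearbox",0)]:
    r={}
    for cam in("top","scene"):
        q=ctrl.spot_point(n,cam)
        if q: r[cam]=q[0]["centre"]; print(n,cam,np.round(q[0]["score"],2),np.round(np.array(q[0]["centre"])*[560,420]),np.round(atz(cam,r[cam],z),4))
    if len(r)==2: print("  tri",np.round(tri(list(r.items())),4))
E
```

```text
[0.12685008 0.56017455 0.17139567] [[-9.75285477e-01  2.20947659e-01 -6.08706991e-04]
 [ 2.20948401e-01  9.75283921e-01 -1.75423400e-03]
 [ 2.06068245e-04 -1.84537178e-03 -9.99998276e-01]] 0.0
{'intrinsics': array([[418.39038764,   0.        , 280.23032797],
       [  0.        , 418.39038764, 212.22702127],
       [  0.        ,   0.        ,   1.        ]]), 'pose': array([[ 0.02978878,  0.9937164 , -0.10789048,  0.5577005 ],
       [-0.99955327,  0.02935258, -0.00562912,  0.00733339],
       [-0.00242688,  0.10800996,  0.99414685,  0.79563809],
       [ 0.        ,  0.        ,  0.        ,  1.        ]])}
gate_centre top 0.59 [253. 252.] [0.5651 0.0533 0.118 ]
gate_centre scene 0.66 [260. 143.] [0.3071 0.113  0.118 ]
  tri [0.5613 0.0365 0.2464]
knob top 0.89 [257. 285.] [0.5194 0.0387 0.22  ]
knob scene 0.61 [260. 143.] [0.5103 0.045  0.22  ]
  tri [0.5203 0.04   0.2253]
stem top 0.8 [257. 271.] [0.5358 0.0461 0.118 ]
stem scene 0.85 [267. 194.] [0.548  0.0462 0.118 ]
  tri [0.5361 0.0484 0.1105]
blue_disc top 0.45 [242. 291.] [0.5039 0.0674 0.121 ]
blue_disc scene 0.42 [269. 17
[... 259 characters left out ...]
c scene 0.58 [272. 208.] [0.6045 0.038  0.121 ]
  tri [0.6154 0.0301 0.1292]
green_disc top 0.47 [231. 226.] [0.6063 0.0894 0.121 ]
green_disc scene 0.49 [297. 205.] [0.6111 0.0889 0.121 ]
  tri [0.6067 0.0903 0.1179]
grease_tin top 0.62 [193. 248.] [0.5698 0.1508 0.115 ]
brass_bowl top 0.95 [212. 186.] [0.6919 0.145  0.    ]
brass_bowl scene 0.89 [337. 266.] [0.6829 0.1548 0.    ]
  tri [0.6916 0.1464 0.0086]
disc_stack top 0.61 [294. 166.] [ 0.7338 -0.0119  0.    ]
disc_stack scene 0.7 [268. 300.] [ 0.7313 -0.0148  0.    ]
  tri [ 0.733  -0.0136  0.0013]
gearbox top 0.96 [261. 257.] [0.5578 0.046  0.    ]
gearbox scene 0.64 [269. 242.] [0.559  0.0471 0.    ]
  tri [ 0.558   0.0467 -0.0006]
```

```bash
python3 - <<'E'
import cv2
a=cv2.imread("pics/t.png")[130:370,120:420]; cv2.imwrite("pics/t2.png",cv2.resize(a,(750,600),interpolation=cv2.INTER_CUBIC))
E
```

```text
(no output)
```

View pics/t2.png

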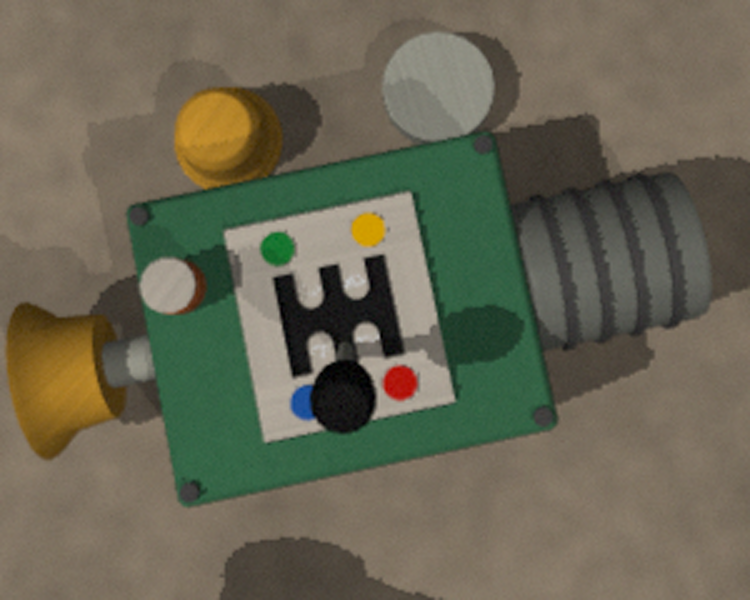

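View pics/s.png

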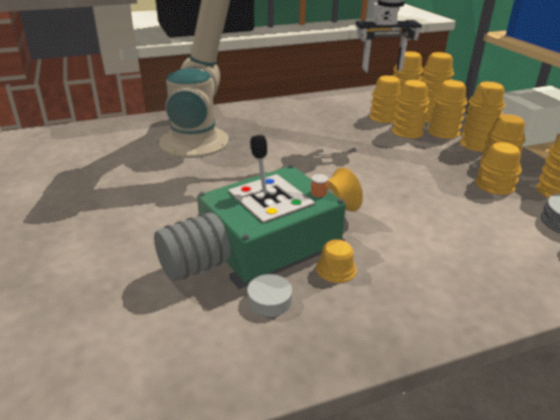

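The top view (crop) shows the discs: blue at (305,402), partly behind the knob at (343,396), red at (400,382), yellow at (368,230) and green at (278,248). The tin is at the gearbox's left edge. The scene view agrees with this layout.

Blue is therefore the box's (-x,+y) corner. The box is turned about 12.8° and the lever leans toward -x in the middle slot. I'll push it with shut fingers: +x to the channel, +y along it, then -x into the blue slot.

{"method": "apply_moves", "body": {"slide": [[0,0,-50],[0,0,-50],[0,0,0],[-16,-42,0],[-16,-42,0],[-16,-42,0],[-16,-42,0],[-16,-42,0],[-16,-42,0],[-16,-42,0],[-16,-42,0],[-16,-42,0],[-16,-42,0],[-16,-42,0],[-16,-42,0],[-16,-42,0],[-16,-42,0],[0,0,0]], "turn": [-0.149,-0.149,-0.149,0,0,0,0,0,0,0,0,0,0,0,0,0,0,0], "fingers": [-1,-1,-1,-1,-1,-1,-1,-1,-1,-1,-1,-1,-1,-1,-1,-1,-1,-1]}}

```text
time_s: 3.45
tcp_pos: [0.4775, 0.0351, 0.2717]
ee_rot: [[-0.976, -0.218, -0.0], [-0.218, 0.976, -0.001], [0.0, -0.0, -1.0]]
force: [0.5, 0.0, 0.1]
finger_gap: 0.0005
finger_force: 0.0
```

```bash
cat >> h.py <<'E'
C=np.array([.5605,.047]);th=np.radians(12.8);R=np.array([[np.cos(th),-np.sin(th)],[np.sin(th),np.cos(th)]])
box=lambda p:np.round(1000*(R.T@(np.array(p)[:2]-C)),1)
def rep(*names):
    s=ctrl.get_state();print("t",round(s["time_s"],2),"tcp box",box(s["tcp_pos"]),"z",round(s["tcp_pos"][2],4),"F",np.round(s["force"],1),"yaw err",np.degrees(np.arctan2(s["ee_rot"][1][1],s["ee_rot"][0][1]))-102.8,"gap",s["finger_gap"])
    ctrl.capture("top");ctrl.capture("scene")
    for n in names:
        r={c:ctrl.spot_point(n,c) for c in("top","scene")}
        r={c:q[0]["centre"] for c,q in r.items() if q}
        for c in r: print(n,c,np.round(np.array(r[c])*[560,420]),"at nominal z:",box(atz(c,r[c],{"knob":.216,"stem":.117}.get(n,.122))))
        if len(r)==2: p=tri(list(r.items()));print(n,"tri",box(p),round(p[2],3))
E
python3 -c "
from h import *
rep('knob','stem','red_disc','yellow_disc','green_disc','blue_disc','gate_centre')"
```

```text
t 3.45 tcp box [-83.6   6.7] z 0.2717 F [0.5 0.  0.1] yaw err -0.1868434807406345 gap 0.0004876798580005368
knob top [257. 285.] at nominal z: [-42.1   1.6]
knob scene [256. 141.] at nominal z: [-69.9  11.7]
knob tri [-42.6  -1.6] 0.231
stem top [256. 269.] at nominal z: [-21.4   4.5]
stem scene [267. 197.] at nominal z: [-3.2 -3.6]
stem tri [-21.    6.3] 0.104
red_disc top [278. 282.] at nominal z: [-49. -26.]
red_disc scene [247. 194.] at nominal z: [-28.6 -37.1]
red_disc tri [-49.7 -25.5] 0.107
yellow_disc top [270. 220.] at nominal z: [ 50.7 -31.4]
yellow_disc scene [273. 208.] at nominal z: [ 43.7 -17.5]
yellow_disc tri [ 52.1 -27.9] 0.13
green_disc top [234. 225.] at nominal z: [54.4 26.7]
green_disc scene [296. 204.] at nominal z: [56.9 28.6]
green_disc tri [55.3 28. ] 0.121
blue_disc top [240. 290.] at nominal z: [-48.8  35.5]
blue_disc scene [269. 181.] at nominal z: [-50.1  32.3]
blue_disc tri [-49.6  34.1] 0.122
gate_centre top [252. 254.] at nominal z: [3.1 6.8]
gate_centre scene [269. 198.] at nominal z: [ 8.2 -6.4]
gate_centre tri [1.  3.4] 0.115
```

{"method": "apply_moves", "body": {"slide": [[0,-5,20],[0,0,30],[0,0,24],[0,0,0],[-6,0,0],[-6,0,0],[-4,0,0],[-4,0,0],[-4,0,0],[-4,0,0],[-4,0,0],[-4,0,0],[-4,0,0],[-4,0,0],[-4,0,0],[-4,0,0],[-4,0,0],[-2,0,0],[0,0,0]], "turn": [0,0,0,0,0,0,0,0,0,0,0,0,0,0,0,0,0,0,0], "fingers": [-1,-1,-1,-1,-1,-1,-1,-1,-1,-1,-1,-1,-1,-1,-1,-1,-1,-1,-1]}}

```text
time_s: 6.62
tcp_pos: [0.534, 0.0454, 0.1981]
ee_rot: [[-0.975, -0.222, -0.0], [-0.222, 0.975, 0.0], [0.0, 0.0, -1.0]]
force: [-1.2, -0.6, 1.2]
finger_gap: 0.0006
finger_force: 0.8
```

```bash
python3 -c "
from h import *
rep('knob','stem')
cv2.imwrite('pics/a.png',cv2.resize(ctrl.capture('top')[130:370,120:420,::-1],(750,600)))"
```

```text
t 6.62 tcp box [-26.2   4.4] z 0.1981 F [-1.2 -0.6  1.2] yaw err 0.04562315488618651 gap 0.0006288518222784113
knob scene [271. 152.] at nominal z: [-10.4  10.1]
stem scene [319. 192.] at nominal z: [ 38.1 101.7]
```

View pics/a.png

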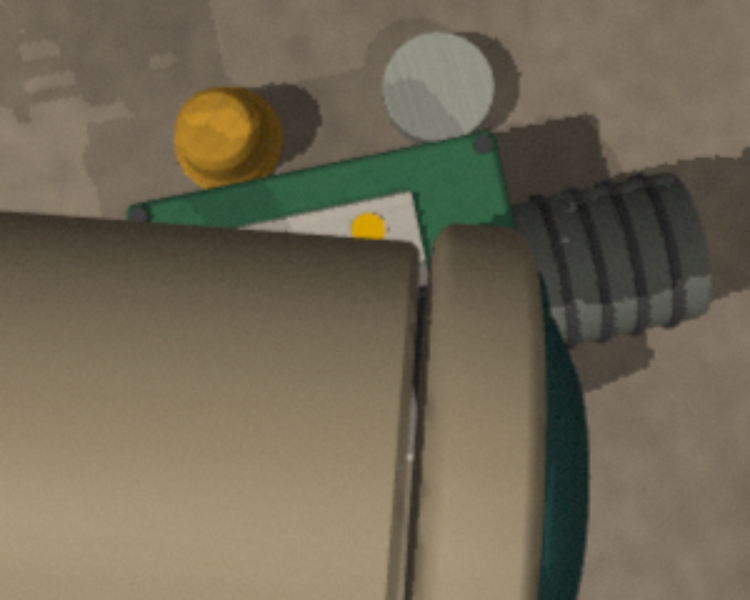

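The arm hides the knob from above, though force and TCP fit contact with the knob near x = 0. I'll go around to the knob's -y side and look from there.

{"method": "apply_moves", "body": {"slide": [[10,0,0],[10,0,0],[0,-17,0],[0,-17,0],[0,-17,0],[-16,0,0],[-15,0,0],[-15,0,0],[0,0,0]], "turn": [0,0,0,0,0,0,0,0,0], "fingers": [-1,-1,-1,-1,-1,-1,-1,-1,-1]}}

```text
time_s: 8.1
tcp_pos: [0.5718, 0.0022, 0.1977]
ee_rot: [[-0.975, -0.224, -0.0], [-0.224, 0.975, 0.0], [0.0, 0.0, -1.0]]
force: [0.5, -0.5, -0.4]
finger_gap: 0.0007
finger_force: 0.0
```

```bash
python3 -c "
from h import *
rep('knob','stem')
a=cv2.resize(ctrl.capture('scene')[90:260,150:390,::-1],(720,510));b=cv2.resize(ctrl.capture('wrist')[:,:,::-1],(680,510))
cv2.imwrite('pics/b.png',cv2.resize(np.hstack([a,b]),(800,292)))"
```

```text
t 8.1 tcp box [  1.1 -46.2] z 0.1977 F [ 0.5 -0.5 -0.4] yaw err 0.1200330594701029 gap 0.0006870054224511227
knob scene [269. 147.] at nominal z: [-29.6  18.4]
stem scene [271. 199.] at nominal z: [8.3 0.7]
```

View pics/b.png

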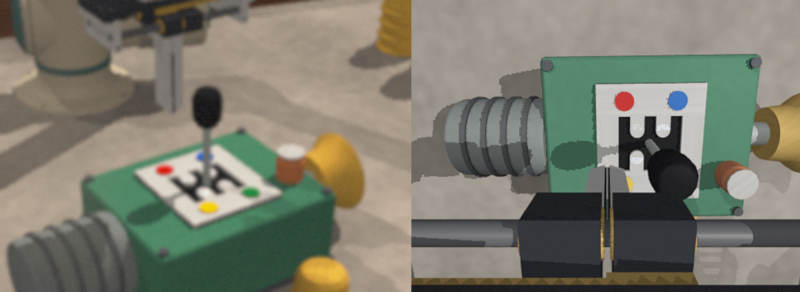

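```bash
cat >> h.py <<'E'
def wr(n,z):
    s=ctrl.get_state();ctrl.capture("wrist");q=ctrl.spot_point(n,"wrist")
    if not q: return print(n,"none")
    k=ctrl.calibration("wrist");M=np.array(k["mount"]);Rt=np.array(s["ee_rot"])
    u=np.linalg.inv(np.array(k["intrinsics"]))@[q[0]["centre"][0]*560,q[0]["centre"][1]*420,1]
    d=Rt@M[:3,:3]@[u[0],-u[1],-u[2]];o=np.array(s["tcp_pos"])+Rt@M[:3,3]
    print("wrist",n,round(q[0]["score"],2),box(o+d*(z-o[2])/d[2]))
E
python3 -c "
from h import *
wr('knob',.221);wr('stem',.118);wr('blue_disc',.122);wr('red_disc',.122);wr('gate_centre',.118)"
```

```text
wrist knob 0.8 [-0.8  4.2]
wrist stem 0.59 [2.9 5.4]
wrist blue_disc 0.75 [-53.2  33.2]
wrist red_disc 0.98 [-51.9 -26.9]
wrist gate_centre 0.94 [-0.9  4. ]
```

{"method": "apply_moves", "body": {"slide": [[0,6,0],[0,6,0],[0,4,0],[0,4,0],[0,4,0],[0,4,0],[0,4,0],[0,4,0],[0,4,0],[0,4,0],[0,4,0],[0,4,0],[0,4,0],[0,4,0],[0,4,0],[0,4,0],[0,0,0]], "turn": [0,0,0,0,0,0,0,0,0,0,0,0,0,0,0,0,0], "fingers": [-1,-1,-1,-1,-1,-1,-1,-1,-1,-1,-1,-1,-1,-1,-1,-1,-1]}}

```text
time_s: 11.12
tcp_pos: [0.5553, 0.0684, 0.1983]
ee_rot: [[-0.975, -0.223, -0.0], [-0.223, 0.975, 0.001], [-0.0, 0.001, -1.0]]
force: [-0.6, 0.1, 0.7]
finger_gap: 0.0005
finger_force: 0.1
```

```bash
python3 -c "
from h import *
rep('knob','stem')
wr('knob',.212);wr('stem',.117);wr('blue_disc',.122);wr('red_disc',.122);wr('gate_centre',.118)"
```

```text
t 11.12 tcp box [-0.4 22. ] z 0.1983 F [-0.6  0.1  0.7] yaw err 0.07104490222181425 gap 0.0005191918400522664
knob scene [289. 146.] at nominal z: [-13.3  55.5]
stem scene [279. 195.] at nominal z: [ 4.2 23.4]
wrist knob 0.92 [ 0.7 43.8]
wrist stem 0.95 [-2.2 25.3]
wrist blue_disc 0.73 [-51.9  35.6]
wrist red_disc 0.59 [-51.9 -25.1]
wrist gate_centre 0.56 [-0.1  3.9]
```

{"method": "apply_moves", "body": {"slide": [[0,4,0],[0,4,0],[0,4,0],[0,3,0],[0,0,0]], "turn": [0,0,0,0,0], "fingers": [-1,-1,-1,-1,-1]}}

```text
time_s: 12.55
tcp_pos: [0.552, 0.0829, 0.1983]
ee_rot: [[-0.975, -0.223, 0.0], [-0.223, 0.975, 0.001], [-0.0, 0.001, -1.0]]
force: [0.5, -0.3, -0.0]
finger_gap: 0.0003
finger_force: 0.3
```

```bash
python3 -c "
from h import *
rep('knob','stem')
wr('knob',.212);wr('stem',.117);wr('blue_disc',.122);wr('red_disc',.122);wr('gate_centre',.118)"
```

```text
t 12.55 tcp box [-0.4 36.9] z 0.1983 F [ 0.5 -0.3 -0. ] yaw err 0.06748826010540654 gap 0.00028785722845567124
knob scene [290. 147.] at nominal z: [-7.5 54. ]
stem scene [283. 192.] at nominal z: [-2.4 35.5]
wrist knob 0.83 [ 1.  54.5]
wrist stem 0.98 [-0.2 31.4]
wrist blue_disc 0.61 [-51.6  34.7]
wrist red_disc 0.93 [-50.8 -27.6]
wrist gate_centre 0.7 [0.4 3.8]
```

{"method": "apply_moves", "body": {"slide": [[0,3,0],[0,2,0],[0,2,0],[0,0,0]], "turn": [0,0,0,0], "fingers": [-1,-1,-1,-1]}}

```text
time_s: 13.85
tcp_pos: [0.5505, 0.0894, 0.1983]
ee_rot: [[-0.975, -0.223, 0.0], [-0.223, 0.975, 0.0], [-0.0, 0.0, -1.0]]
force: [0.3, -1.0, 1.5]
finger_gap: 0.0007
finger_force: 0.4
```

```bash
python3 -c "
from h import *
rep('knob','stem')
wr('knob',.212);wr('stem',.117);wr('blue_disc',.122);wr('red_disc',.122)
a=ctrl.capture('wrist');cv2.imwrite('pics/c.png',a[:,:,::-1])"
```

```text
t 13.85 tcp box [-0.3 43.5] z 0.1983 F [ 0.3 -1.   1.5] yaw err 0.059948028196942005 gap 0.0007491017886439828
knob scene [292. 149.] at nominal z: [-0.5 55.2]
stem scene [282. 194.] at nominal z: [ 3.1 30.8]
wrist knob 0.87 [-2.3 61.1]
wrist stem 0.74 [-1.9 34. ]
wrist blue_disc 0.82 [-50.1  33.2]
wrist red_disc 0.75 [-50.9 -25.4]
```

View pics/c.png

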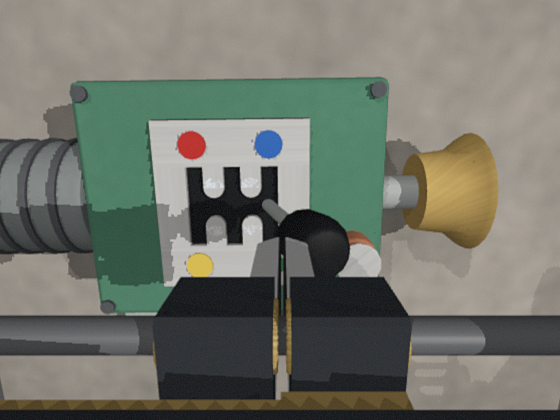

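The wrist view shows the stem at (268,208), almost in line with the blue slot (column 270) whose disc is at (268,144). A few more mm should bring it to the channel end.

{"method": "apply_moves", "body": {"slide": [[0,2,0],[0,1,0],[0,1,0],[0,0,0]], "turn": [0,0,0,0], "fingers": [-1,-1,-1,-1]}}

```text
time_s: 15.1
tcp_pos: [0.5496, 0.0931, 0.1982]
ee_rot: [[-0.975, -0.222, -0.0], [-0.222, 0.975, 0.0], [0.0, 0.0, -1.0]]
force: [-0.3, -1.3, 0.5]
finger_gap: 0.0004
finger_force: 0.5
```

```bash
python3 -c "
from h import *
rep()
wr('knob',.212);wr('stem',.117);wr('blue_disc',.122);wr('red_disc',.122)"
```

```text
t 15.1 tcp box [-0.4 47.4] z 0.1982 F [-0.3 -1.3  0.5] yaw err 0.052335218657248106 gap 0.0004129224676360833
knob none
wrist stem 0.78 [-2.5 33.8]
wrist blue_disc 0.73 [-49.9  34.2]
wrist red_disc 0.56 [-50.8 -26.5]
```

{"method": "apply_moves", "body": {"slide": [[0,-8,0],[0,-8,0],[-17,0,0],[-17,0,0],[-17,0,0],[0,15,0],[0,16,0],[0,0,0],[6,0,0],[6,0,0],[4,0,0],[4,0,0],[4,0,0],[4,0,0],[4,0,0],[0,0,0]], "turn": [0,0,0,0,0,0,0,0,0,0,0,0,0,0,0,0], "fingers": [-1,-1,-1,-1,-1,-1,-1,-1,-1,-1,-1,-1,-1,-1,-1,-1]}}

```text
time_s: 17.6
tcp_pos: [0.5653, 0.1119, 0.1985]
ee_rot: [[-0.975, -0.222, 0.001], [-0.222, 0.975, 0.0], [-0.001, -0.0, -1.0]]
force: [1.1, 0.5, 0.3]
finger_gap: 0.0005
finger_force: 0.6
```

```bash
python3 -c "
from h import *
rep('knob')
wr('knob',.212);wr('stem',.117);wr('blue_disc',.122);wr('red_disc',.122)
a=ctrl.capture('wrist');cv2.imwrite('pics/d.png',a[:,:,::-1])"
```

```text
t 17.6 tcp box [19.1 62.3] z 0.1985 F [1.1 0.5 0.3] yaw err 0.042804400789947294 gap 0.0005106746953992006
knob top [206. 262.] at nominal z: [ 2.4 64.2]
knob scene [293. 143.] at nominal z: [-20.4  70.5]
knob tri [ 0.5 59.3] 0.228
wrist knob 0.67 [-2.6 62.4]
wrist stem 0.87 [-0.9 35.6]
wrist blue_disc 0.56 [-51.   34.9]
wrist red_disc 0.65 [-49.6 -25.2]
```

View pics/d.png

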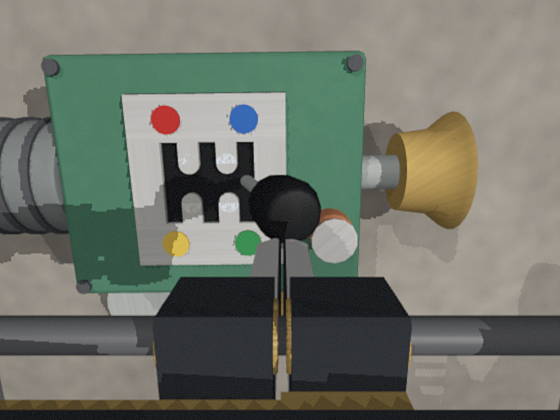

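The stem (247,182) is in line with the blue slot (column 245), and the poker sits centred on the knob's +x side. Next is the push toward -x.

{"method": "apply_moves", "body": {"slide": [[4,0,0],[4,0,0],[4,0,0],[4,0,0],[4,0,0],[4,0,0],[4,0,0],[4,0,0],[4,0,0],[4,0,0],[0,0,0]], "turn": [0,0,0,0,0,0,0,0,0,0,0], "fingers": [-1,-1,-1,-1,-1,-1,-1,-1,-1,-1,-1]}}

```text
time_s: 19.62
tcp_pos: [0.5253, 0.1031, 0.1983]
ee_rot: [[-0.975, -0.222, -0.0], [-0.222, 0.975, 0.0], [0.0, 0.0, -1.0]]
force: [0.8, -1.1, -0.3]
finger_gap: 0.0003
finger_force: 0.5
```

```bash
python3 -c "
from h import *
rep('knob','stem')
wr('knob',.206);wr('stem',.115);wr('blue_disc',.122);wr('red_disc',.122)"
```

```text
t 19.62 tcp box [-21.9  62.5] z 0.1983 F [ 0.8 -1.1 -0.3] yaw err 0.045529503064386745 gap 0.00029710518365416244
knob scene [282. 140.] at nominal z: [-45.5  61.2]
stem top [261. 256.] at nominal z: [-3.1 -5.9]
stem scene [280. 189.] at nominal z: [-17.   39.6]
stem tri [4.9 6.2] 0.138
wrist knob 0.84 [-37.7  61.3]
wrist stem 0.84 [-19.6  33. ]
blue_disc none
wrist red_disc 0.81 [-51.2 -24.9]
```

Knob is at -38 and needs about -52; 12 mm more, slowly.

{"method": "apply_moves", "body": {"slide": [[3,0,0],[3,0,0],[2,0,0],[2,0,0],[2,0,0],[0,0,0]], "turn": [0,0,0,0,0,0], "fingers": [-1,-1,-1,-1,-1,-1]}}

```text
time_s: 21.08
tcp_pos: [0.514, 0.1003, 0.1985]
ee_rot: [[-0.975, -0.222, 0.0], [-0.222, 0.975, 0.0], [-0.0, 0.0, -1.0]]
force: [-0.2, 0.1, 1.9]
finger_gap: 0.0002
finger_force: 0.9
```

```bash
python3 -c "
from h import *
rep()
wr('knob',.206);wr('stem',.115);wr('blue_disc',.122)"
```

```text
t 21.07 tcp box [-33.6  62.3] z 0.1985 F [-0.2  0.1  1.9] yaw err 0.04507632999477096 gap 0.00020131642326050352
wrist knob 0.85 [-47.1  61.7]
wrist stem 0.63 [-24.5  32.1]
wrist blue_disc 0.79 [-48.   35.3]
```

{"method": "apply_moves", "body": {"slide": [[2,0,0],[1,0,0],[1,0,0],[0,0,0]], "turn": [0,0,0,0], "fingers": [-1,-1,-1,-1]}}

```text
time_s: 21.98
tcp_pos: [0.51, 0.0995, 0.1982]
ee_rot: [[-0.975, -0.222, -0.0], [-0.222, 0.975, 0.0], [0.0, 0.0, -1.0]]
force: [0.8, 0.2, 1.4]
finger_gap: 0.0002
finger_force: 0.7
```

```bash
python3 -c "
from h import *
rep()
wr('knob',.206);wr('stem',.115);wr('blue_disc',.122)"
```

```text
t 21.98 tcp box [-37.6  62.4] z 0.1982 F [0.8 0.2 1.4] yaw err 0.04413448656565322 gap 0.00021194847978525303
wrist knob 0.7 [-49.5  60.8]
wrist stem 0.6 [-23.   35.9]
wrist blue_disc 0.64 [-50.1  36.4]
```

{"method": "apply_moves", "body": {"slide": [[1,0,0],[1,0,0],[1,0,0]], "turn": [0,0,0], "fingers": [-1,-1,-1]}}

```text
time_s: 22.75
tcp_pos: [0.5072, 0.0987, 0.1983]
ee_rot: [[-0.975, -0.222, -0.0], [-0.222, 0.975, -0.0], [0.0, -0.0, -1.0]]
force: [0.9, 0.1, 1.0]
finger_gap: 0.0005
finger_force: 0.6
```

```bash
python3 -c "
from h import *
rep()
for i in range(3): wr('knob',.206);wr('stem',.115);wr('blue_disc',.122)"
```

```text
t 22.75 tcp box [-40.5  62.2] z 0.1983 F [0.9 0.1 1. ] yaw err 0.045202860946162104 gap 0.0005458741774354661
wrist knob 0.56 [-47.5  60.4]
wrist stem 0.82 [-25.8  34.3]
wrist blue_disc 0.58 [-50.2  32.6]
wrist knob 0.82 [-49.1  61.4]
wrist stem 0.68 [-25.2  33.2]
wrist blue_disc 0.96 [-51.9  33.9]
wrist knob 0.68 [-48.2  61.1]
wrist stem 0.69 [-24.4  34.1]
wrist blue_disc 0.92 [-52.3  35.2]
```

{"method": "apply_moves", "body": {"slide": [[1,0,0],[1,0,0],[1,0,0],[0,0,0]], "turn": [0,0,0,0], "fingers": [-1,-1,-1,-1]}}

```text
time_s: 24.25
tcp_pos: [0.5043, 0.0981, 0.1983]
ee_rot: [[-0.975, -0.222, 0.0], [-0.222, 0.975, 0.0], [-0.0, 0.0, -1.0]]
force: [0.9, -0.8, 0.5]
finger_gap: 0.0006
finger_force: 0.6
```

```bash
python3 -c "
from h import *
rep()
for i in range(2): wr('knob',.206);wr('stem',.115);wr('blue_disc',.122)
a=ctrl.capture('wrist');cv2.imwrite('pics/e.png',a[:,:,::-1])"
```

```text
t 24.25 tcp box [-43.5  62.3] z 0.1983 F [ 0.9 -0.8  0.5] yaw err 0.04382526627169625 gap 0.0005752203581453904
wrist knob 0.92 [-48.3  60.5]
wrist stem 0.71 [-24.4  33.5]
wrist blue_disc 0.81 [-49.6  36.3]
wrist knob 0.91 [-48.1  61. ]
wrist stem 0.85 [-24.9  35.9]
wrist blue_disc 0.7 [-50.7  33.3]
```

View pics/e.png

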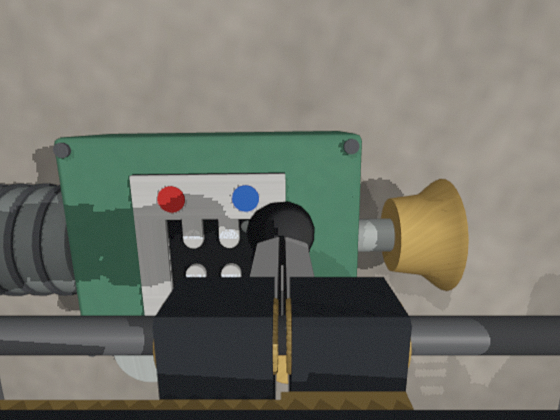

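The TCP keeps advancing while the knob estimate hardly moves and the force stays near zero. I'll back off and check the lever unoccluded.

{"method": "apply_moves", "body": {"slide": [[-10,0,0],[-15,0,0],[-20,0,0],[-20,0,0],[-20,0,0],[0,0,0]], "turn": [0,0,0,0,0,0], "fingers": [-1,-1,-1,-1,-1,-1]}}

```text
time_s: 25.75
tcp_pos: [0.5895, 0.1186, 0.1992]
ee_rot: [[-0.975, -0.223, 0.003], [-0.223, 0.975, 0.003], [-0.003, 0.002, -1.0]]
force: [-0.0, 1.8, 7.5]
finger_gap: 0.0003
finger_force: 3.8
```

```bash
python3 -c "
from h import *
rep('knob','stem')
for i in range(3): wr('knob',.206);wr('stem',.115);wr('blue_disc',.122);wr('red_disc',.122)
a=cv2.resize(ctrl.capture('scene')[90:260,150:390,::-1],(720,510));b=cv2.resize(ctrl.capture('wrist')[:,:,::-1],(680,510))
cv2.imwrite('pics/f.png',cv2.resize(np.hstack([a,b]),(800,292)))"
```

```text
t 25.75 tcp box [44.1 63.4] z 0.1992 F [-0.   1.8  7.5] yaw err 0.06561447036274615 gap 0.00032837717158897884
knob top [205. 239.] at nominal z: [33.7 61.1]
knob scene [303. 151.] at nominal z: [21.5 67.6]
knob tri [32.9 59.5] 0.223
stem top [232. 250.] at nominal z: [16.1 37. ]
stem scene [286. 201.] at nominal z: [28.9 22.2]
stem tri [15.  35.6] 0.105
wrist knob 0.92 [30.  62.3]
wrist stem 0.64 [15.9 33.9]
wrist blue_disc 0.72 [-51.1  34.8]
wrist red_disc 0.88 [-50.2 -24.5]
wrist knob 0.63 [28.5 63. ]
wrist stem 0.67 [14.3 32.7]
wrist blue_disc 0.92 [-50.2  35.8]
wrist red_disc 0.76 [-49.3 -24. ]
wrist knob 0.83 [28.7 61.9]
wrist stem 0.85 [16.4 32.9]
wrist blue_disc 0.84 [-50.5  34. ]
wrist red_disc 0.84 [-49.7 -26.6]
```

View pics/f.png

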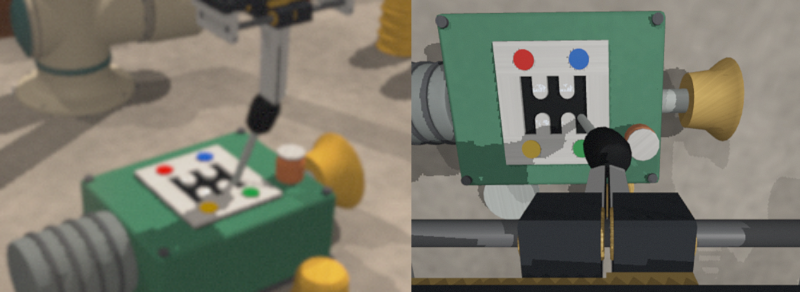

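The lever followed the finger on the way back. Both views show the tip hidden behind or hooked on the knob, and the stem is now at x ≈ +15, close to the green slot's limit. So I'll first take the lever back toward -x with the finger as it is, then free the tip upward.

{"method": "apply_moves", "body": {"slide": [[4,0,0],[4,0,0],[4,0,0],[4,0,0],[4,0,0],[4,0,0],[4,0,0],[4,0,0],[4,0,0],[4,0,0],[0,0,0]], "turn": [0,0,0,0,0,0,0,0,0,0,0], "fingers": [-1,-1,-1,-1,-1,-1,-1,-1,-1,-1,-1]}}

```text
time_s: 28.72
tcp_pos: [0.5511, 0.1103, 0.2021]
ee_rot: [[-0.975, -0.222, 0.009], [-0.222, 0.975, 0.004], [-0.009, 0.002, -1.0]]
force: [0.7, 5.1, 14.7]
finger_gap: 0.0003
finger_force: 7.7
```

```bash
python3 -c "
from h import *
rep('knob','stem')
for i in range(2): wr('knob',.210);wr('stem',.115)
print(ctrl.calibration('wrist')['mount'])
a=cv2.resize(ctrl.capture('scene')[90:260,150:390,::-1],(720,510));b=cv2.resize(ctrl.capture('wrist')[:,:,::-1],(680,510))
cv2.imwrite('pics/g.png',cv2.resize(np.hstack([a,b]),(800,292)))"
```

```text
t 28.73 tcp box [ 4.9 63.9] z 0.2021 F [ 0.7  5.1 14.7] yaw err 0.05589236193650038 gap 0.0003361621699479425
knob top [282. 283.] at nominal z: [-45.  -31.9]
knob scene [295. 143.] at nominal z: [-18.   74.4]
knob tri [-13.5   8.6] 0.238
wrist knob 0.7 [-5.2 62.5]
wrist stem 0.96 [-1.4 35. ]
wrist knob 0.71 [-4.8 63.3]
wrist stem 0.79 [-1. 34.]
[[ 1.61890972e-04  9.72166796e-01  2.34289764e-01  6.76580910e-02]
 [ 9.99999625e-01  4.20291135e-05 -8.65382318e-04  7.84585400e-04]
 [-8.51142947e-04  2.34289817e-01 -9.72166425e-01 -2.12068343e-01]
 [ 0.00000000e+00  0.00000000e+00  0.00000000e+00  1.00000000e+00]]
```

{"method": "apply_moves", "body": {"slide": [[0,0,-5],[0,0,-8],[0,0,-12],[0,0,-20],[0,0,-25],[-20,0,0],[-20,0,0],[0,0,0]], "turn": [0,0,0,0,0,0,0,0], "fingers": [-1,-1,-1,-1,-1,-1,-1,-1]}}

```text
time_s: 30.52
tcp_pos: [0.5879, 0.1169, 0.2677]
ee_rot: [[-0.975, -0.222, -0.001], [-0.222, 0.975, -0.0], [0.001, -0.0, -1.0]]
force: [-0.4, 0.6, -0.1]
finger_gap: 0.0006
finger_force: 0.0
```

```bash
python3 -c "
from h import *
rep('knob')
wr('knob',.212);wr('stem',.115);wr('blue_disc',.122)
a=cv2.resize(ctrl.capture('scene')[90:260,150:390,::-1],(720,510));b=cv2.resize(ctrl.capture('wrist')[:,:,::-1],(680,510))
cv2.imwrite('pics/i.png',cv2.resize(np.hstack([a,b]),(800,292)))"
```

```text
t 30.52 tcp box [42.2 62.1] z 0.2677 F [-0.4  0.6 -0.1] yaw err 0.0420988720549218 gap 0.0005507163791172562
knob top [208. 267.] at nominal z: [-4.6 62.9]
knob scene [293. 144.] at nominal z: [-15.9  68.1]
knob tri [-5.  61.2] 0.222
wrist knob 0.57 [-4.2 63.9]
wrist stem 0.71 [-4.5 37.1]
wrist blue_disc 0.84 [-49.8  36.2]
```

View pics/i.png

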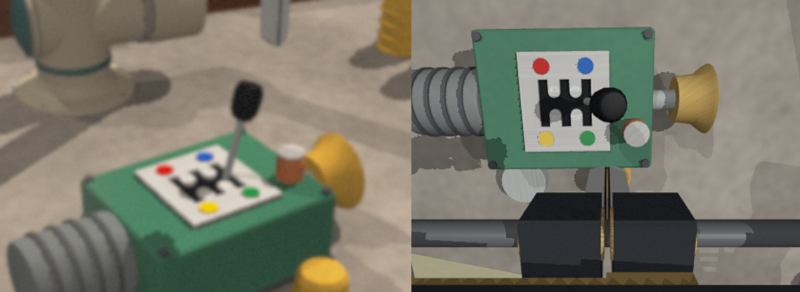

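The finger is free. The lever stands at the channel end in line with blue (knob at about (608,105) in the wrist half), so I'll repeat the push with the fingers lower, so that their flanks and not the tips meet the knob.

{"method": "apply_moves", "body": {"slide": [[0,0,30],[0,0,30],[0,0,30],[0,0,8],[0,0,0],[6,0,0],[6,0,0],[4,0,0],[4,0,0],[4,0,0],[4,0,0],[4,0,0],[4,0,0],[4,0,0],[0,0,0]], "turn": [0,0,0,0,0,0,0,0,0,0,0,0,0,0,0], "fingers": [-1,-1,-1,-1,-1,-1,-1,-1,-1,-1,-1,-1,-1,-1,-1]}}

```text
time_s: 33.0
tcp_pos: [0.5478, 0.1079, 0.1703]
ee_rot: [[-0.975, -0.222, -0.0], [-0.222, 0.975, -0.0], [0.0, -0.0, -1.0]]
force: [1.8, -0.4, 1.0]
finger_gap: 0.0006
finger_force: 0.7
```

```bash
python3 -c "
from h import *
rep()
wr('knob',.210);wr('stem',.115)"
```

```text
t 33.0 tcp box [ 1.1 62.2] z 0.1703 F [ 1.8 -0.4  1. ] yaw err 0.04393869169128095 gap 0.0005504064037391012
wrist knob 0.55 [-24.3  61.3]
wrist stem 0.65 [ 37.9 100.1]
```

Offset 25 mm, clean contact. Continue.

{"method": "apply_moves", "body": {"slide": [[4,0,0],[4,0,0],[4,0,0],[4,0,0],[3,0,0],[3,0,0],[0,0,0]], "turn": [0,0,0,0,0,0,0], "fingers": [-1,-1,-1,-1,-1,-1,-1]}}

```text
time_s: 34.17
tcp_pos: [0.5264, 0.1033, 0.1704]
ee_rot: [[-0.975, -0.222, -0.0], [-0.222, 0.975, 0.0], [0.0, 0.0, -1.0]]
force: [1.0, -0.3, -0.1]
finger_gap: 0.0006
finger_force: 0.6
```

```bash
python3 -c "
from h import *
rep()
wr('knob',.206);wr('stem',.115);wr('blue_disc',.122)"
```

```text
t 34.17 tcp box [-20.7  62.4] z 0.1704 F [ 1.  -0.3 -0.1] yaw err 0.042207088492261846 gap 0.0005587186927930754
wrist knob 0.33 [-46.3  34.9]
wrist stem 0.71 [-21.4  33.5]
wrist blue_disc 0.97 [-50.6  33.4]
```

{"method": "apply_moves", "body": {"slide": [[2,0,0],[2,0,0],[1,0,0],[1,0,0],[1,0,0],[0,0,0]], "turn": [0,0,0,0,0,0], "fingers": [-1,-1,-1,-1,-1,-1]}}

```text
time_s: 35.33
tcp_pos: [0.5213, 0.1019, 0.1704]
ee_rot: [[-0.975, -0.222, 0.003], [-0.222, 0.975, 0.001], [-0.003, 0.0, -1.0]]
force: [5.0, 2.0, -2.6]
finger_gap: 0.0004
finger_force: 2.3
```

```bash
python3 -c "
from h import *
rep()
wr('knob',.206);wr('stem',.115);wr('blue_disc',.122)"
```

```text
t 35.33 tcp box [-26.1  62.2] z 0.1704 F [ 5.   2.  -2.6] yaw err 0.04298373993648852 gap 0.00039570631549543323
wrist knob 0.66 [-52.   60.6]
wrist stem 0.56 [-25.1  32.4]
wrist blue_disc 0.8 [-53.4  33.9]
```

The force rises to 5.4 N with the knob at -52: the wall. Withdraw.

{"method": "apply_moves", "body": {"slide": [[1,0,0],[0,0,0],[-5,0,0],[-10,0,0],[-15,0,0],[-20,0,0],[0,0,-40],[0,0,-50],[-30,0,0],[-30,0,0],[0,0,0]], "turn": [0,0,0,0,0,0,0,0,0,0,0], "fingers": [-1,-1,-1,-1,-1,-1,-1,-1,-1,-1,-1]}}

```text
time_s: 37.1
tcp_pos: [0.6278, 0.1262, 0.2589]
ee_rot: [[-0.975, -0.222, -0.002], [-0.222, 0.975, -0.0], [0.002, 0.0, -1.0]]
force: [-0.2, 0.4, 0.4]
finger_gap: 0.0005
finger_force: 0.0
```

```bash
python3 -c "
from h import *
rep('knob','stem','blue_disc')
for i in range(2): wr('knob',.206);wr('stem',.115);wr('blue_disc',.122)
a=cv2.resize(ctrl.capture('scene')[90:260,150:390,::-1],(720,510));b=cv2.resize(ctrl.capture('wrist')[:,:,::-1],(680,510))
cv2.imwrite('pics/j.png',cv2.resize(np.hstack([a,b]),(800,292)))"
```

```text
t 37.1 tcp box [83.2 62.3] z 0.2589 F [-0.2  0.4  0.4] yaw err 0.05418343382464741 gap 0.00048630371292989394
knob top [216. 298.] at nominal z: [-48.2  59.7]
knob scene [281. 141.] at nominal z: [-41.6  55.4]
knob tri [-48.5  60.2] 0.212
stem top [238. 274.] at nominal z: [-24.3  35.4]
stem scene [275. 192.] at nominal z: [-11.6  23.3]
stem tri [-25.5  34.9] 0.106
blue_disc top [240. 275.] at nominal z: [-25.2  32.2]
blue_disc scene [269. 180.] at nominal z: [-53.9  33.8]
blue_disc tri [-28.1  24.9] 0.138
wrist knob 0.61 [-50.9  60.7]
wrist stem 0.79 [-24.6  34.9]
blue_disc none
wrist knob 0.65 [-51.8  61.3]
wrist stem 0.71 [-25.9  33.1]
wrist blue_disc 0.95 [-50.5  38.1]
```

View pics/j.png

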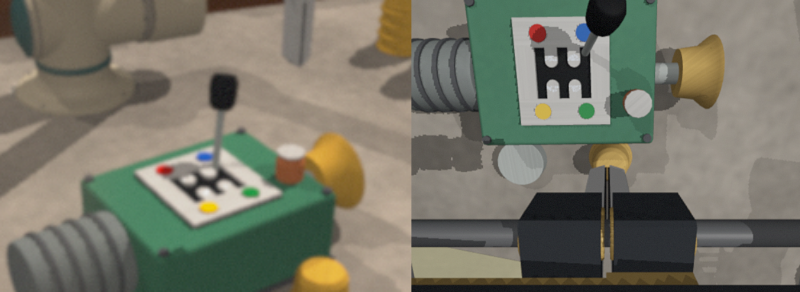

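The stem is in the end of the blue slot, about 25 mm from the disc. The wrist half shows it at (587,50) beside the blue disc at (583,32). The tin, bowl and stack look undisturbed, and the robot is clear.

```bash
python3 -c "
from station import ctrl
print(ctrl.close_job())"
```

```text
the job is handed in; nothing more can be done
None
```

I pushed the lever to the end of the blue slot and handed the job in; my last measurement put the stem about 25 mm from the blue disc, but no verdict came back. On the first push the fingertips caught on the knob and dragged the lever toward green (stem at x ≈ +15 mm; about +19 mm would fail) before I freed it and pushed again.

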